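Rock the tight locating block out of the gluing jig

ROBOT

A 6-joint arm with a two-finger parallel gripper is mounted at the origin on a cart in front of the work surface, level with it; the furniture and walls round the work are solid. World frame = base frame: x ahead of the robot, y to its left, z up, the work surface at z = 0. Lengths are in m, angles in rad, forces in N, time in s.
With the tool pointing down it reaches from about 0.25 to 0.725 m from the base axis. Payload 4 kg.
Tool frame: the origin (TCP) lies midway between the tips of the shut fingers; the grasp point (between the pads) lies 19 mm behind it; z points along the fingers, y is the direction in which the jaws open and shut (so a half turn about z gives the same grasp; the last joint's range is limited). The gripper opens to 85 mm and grips with 20 to 120 N. Pads are 22 mm wide; open, the fingers measure 114 mm over their backs; the gripper's body (76 mm by 85 mm) begins 54 mm behind the grasp point. The pads swing forward as they close: fully open they stand 13 mm farther back than shut.
Start: joints at [1.252, 0.241, 0.005, 1.335, 0, 1.571], TCP at [0.157, 0.475, 0.231] pointing down, gripper open.
Joint ranges: [-2.72, 2.72], [-1.05, 1.87], [-1.09, 1.28], [-1.99, 2.15], [-1.42, 1.44], [-3.14, 3.14]. Speed limits (rad/s): [2.79, 2.79, 3.14, 3.14, 3.14, 3.14].

INTERFACE

Orientations are given as a unit quaternion [x, y, z, w].
In Python, from workcell import bot, eyes, job gives the robot as it stands.
- The arm moves only by the shell command python3 -m crank 'ROWS'. ROWS is a JSON object of lists of equal length, an entry for each row: "dr": the turn, a rotation vector about the tool's x, y, z in rad, a list of three; "travel": the shift along the tool's x, y, z in m, a list of three; "hand": the finger opening in m, from 0 to 0.0854. In form: {"dr": [[wx, wy, wz], ...], "travel": [[x, y, z], ...], "hand": [hand, ...]}. A call has 1 to 10 rows; each row is the pose to reach, as a shift and turn from the pose commanded when the call began, along the tool's axes at that moment; what a row does not reach only later rows make up. A row lasts 1/8 s, in which the tool goes at most 62.5 mm and 10.7 degrees, less where a joint would pass 70% of its speed; a pose out of reach is approached as far as the arm can. A call with a gripper value outside its range is refused whole. The fingers move at their own pace and stop on an object; the grip force is fixed at half the most. Time passes only in rows, so rows that repeat a pose let the fingers close. It gives the time, the measured TCP pose, the force and the opening at its end, in the units of the state.
- bot.get_obs(): the state, without advancing time (a new reading comes with each control period).
- eyes.camera(name): name is "scene" or "side" or "wrist"; returns a dict with "color" (384x512x3 uint8, red, green, blue), "K" (3x3 intrinsics, pixels), "R" (3x3) and "t" (3): a world point X has camera coordinates R X + t; the wrist camera has in their place "T_tool_cam" (4x4, takes a point from camera to tool coordinates, whose origin is the TCP and whose axes are the flange's). Camera axes: x right, y down, z forward; pixel columns grow to the right and rows downward; lengths in m; the calibration is good to about 2 mm. A picture is of the moment at which its call begins: read the wrist's pose just before it. There is no depth.
- job.job_done(): hands the job in, once; it reports no verdict.
The state is a dict: "clock": time; "joint_pos": joint angles; "joint_vel": joint speeds; "tau": joint torques, N m; "eef_pos": TCP position; "tool_rot": TCP orientation; "ft_force": force on the tool from outside, world axes, zero at the start; "ft_torque": the same for the moment, N m; "grip_width": finger opening in m.
Only numpy, scipy, OpenCV 4.12 (cv2) and the standard library are available. Lean on these libraries where they do the work, as an engineer would, in place of code of your own. Each camera call takes 0.05 s, during which the arm holds its last target.

TASK

The aluminium locating block sits tight in the wooden slot of the gluing jig. Grip it by its head and rock it about ten degrees to one side and then the other, towards each cork cheek, until both cheeks have given way; then draw it straight up and finish while still holding it, upright and still, just clear above its slot, about two centimetres over the jig. The jig must stay flat on the table about where it stands (a straight pull only lifts it), and the round blank in its nest and the things beside the jig are to be left alone.

Things in the scene. Friction and masses are not known exactly. Their poses are not given: they have to be found in the camera images.
- locating_block: Aluminium block with a red line round it, 22 (x) x 30 (y) x 105 mm tall, 0.16 kg. Origin: bottom of its foot, z up. The foot is a half round, radius 10 mm, axis along x 10 mm above the origin: the block rocks about it, to +y and -y. Groove 4 mm deep in each y side, 33 to 47 mm up. Grip the plain head, 65 to 105 mm up, by either pair of faces. In the slot its axes agree with the jig's.
- jig: Loose gluing jig, 2 kg. Steel base 12 mm thick, x -35 to 100, y -90 to 90 mm; wooden slot housing 45 x 104 mm, dark cover plates, top at 66 mm. Origin: underside, below the slot's centre; z up, y from cheek to cheek. The block's foot stands on the base (12 mm up) in a recess 22 mm wide, 7 deep; 1.5 mm play in x. The cheeks' beads sit in the block's grooves: a straight pull (20 N) lifts the jig.
- slot_top (a point): Point in the middle of the slot, level with the top of the jig's cover plates, 66 mm above its underside; axes as the jig's.
- cheek_left (a joint): Sliding cork-faced cheek on the jig's +y side of the block; m, 0 as fitted, 0.007 fully pushed back. Yields to 6 N and stays where pushed. The leaning block pushes it 39 mm above the rocking axis after 0.6 mm play: a lean of 0.15 rad gives 5 mm, 0.19 rad reaches the stop. Its bead is 3.2 mm deep in the groove at 0; past 0.0035 it clears the upright block.
- cheek_right (a joint): The same cheek on the jig's -y side; value grows as it is pushed back towards -y.
- nest (a point): Centre of the nest on the steel base plate, 57.5 mm behind the slot along the jig's x, between three short brass pins: top of the plate.
- blank: Round beech blank, 65 mm across, 8 mm thick, lying loose in the nest; to be left alone. Origin at the centre of its underside.
- ochre_jar: Small jar with white lid and an ochre band, 34 mm across, 45 mm tall; bystander. Origin under its centre.
- mixing_beaker: Small whitish mixing beaker, 48 x 41 x 47 mm; bystander. Origin under its centre.
- cork_block: Cork sanding block, 40 x 68 x 22 mm; bystander. Origin under its centre.
Things that resemble listed ones, but are neither listed nor needed, are in the scene too. Leave any green look-alike of the locating_block alone. Several things have the shape of the jig; the one meant has the colours described above.

How it is judged:
On the way, in this order (a step that is already met when the one before it is completed fails the run):
1. the block has been rocked to one side: one cheek is pushed back 2.5 mm or more (value of joint any of cheek_left, cheek_right above 0.0025 m), for 0.1 s.
2. it has been rocked to the other side too: both cheeks are pushed back 2.5 mm or more, the block still in its slot (value of joint each of cheek_left, cheek_right above 0.0025 m and z of locating_block in the frame of slot_top below -0.03 m), for 0.1 s.
3. the block is drawn up clear of the jig (z of locating_block in the frame of slot_top above 0.004 m), for 0.1 s.
At the end, for the whole second after the job is handed in: The gripper holds the block, its foot 4 to 60 mm above the jig's cover plates and within 30 mm of the slot's centre, leaning less than 0.2 rad, still (under 30 mm/s), the jig not touching it; the jig is flat on the table within 40 mm of its start and the blank lies in its nest (within 12 mm) (contact force between locating_block and the fingers above 1 N and contact force between locating_block and jig below 0.3 N and z of locating_block in the frame of slot_top between 0.004 and 0.06 m and horizontal distance between locating_block and slot_top below 0.03 m and angle between locating_block's own z axis and vertical below 0.2 rad and linear speed of locating_block below 0.03 m/s and height (world z) of jig below 0.004 m and angle between jig's own z axis and vertical below 0.04 rad and distance of jig from where it was at the start of the episode below 0.04 m and horizontal distance between blank and nest below 0.012 m and height (world z) of blank below 0.02 m); the arm keeps its last pose, push and grip.
It fails at once if the jig is lifted (12 mm) or tipped (0.12 rad), or dragged more than 40 mm (height (world z) of jig above 0.012 m or angle between jig's own z axis and vertical above 0.12 rad or distance of jig from where it was at the start of the episode above 0.04 m).
It fails at once if the blank leaves its nest (horizontal distance between blank and nest above 0.015 m or height (world z) of blank above 0.03 m).
It fails at once if a thing beside the jig is shifted more than 30 mm or knocked over (distance of any of ochre_jar, mixing_beaker, cork_block from where it was at the start of the episode above 0.03 m or angle between any of ochre_jar, mixing_beaker, cork_block's own z axis and vertical above 0.5 rad).
It also fails if it takes over 45 s, if anything falls off the work surface, if the arm or the gripper's body presses on something with over 40 N, if the wrist force passes 120 N, or if a joint passes its speed limit or range.

## Working session

There is one attempt and no reset: what is moved stays moved. The work goes in short steps, Python scripts to look and compute and a shell command to move; the robot and the scene stay as the last step left them, time stands still between calls to the robot, and variables do not carry over. Pictures are saved under pics/ and viewed, and the job is handed in when it is done.

```bash
mkdir -p pics; ls; python3 - <<'E'
from workcell import bot, eyes, job
import cv2
o=bot.get_obs()
for k,v in o.items(): print(k,v)
for n in ["scene","side","wrist"]:
    c=eyes.camera(n)
    cv2.imwrite(f"pics/{n}0.png",c["color"][:,:,::-1])
    print(n,c["K"].tolist(),[ (k,c[k].tolist()) for k in c if k in("R","t","T_tool_cam")])
E
```

```text
pics
clock 0.0
joint_pos [1.25200801e+00 2.41419743e-01 3.72743909e-03 1.33519630e+00
 1.15630978e-05 1.57080039e+00]
joint_vel [-0.00110889  0.00034055 -0.00088206 -0.00115964  0.00031731 -0.0001295 ]
tau [ 6.37088324e-04 -3.72315216e+01  2.52409494e+01  1.69794029e-02
  6.71223461e-05  6.44091841e-06]
eef_pos [0.15650747 0.47421131 0.2304108 ]
tool_rot [ 1.58721999e-01  9.87322760e-01 -1.03195824e-03 -1.71749062e-04]
ft_force [-0.11358535 -0.54726163  0.73519304]
ft_torque [ 0.05260913 -0.0503899   0.01888598]
grip_width 0.08531911887919956
scene [[430.3380029409494, 0.0, 259.0662374616838], [0.0, 430.3380029409494, 186.39927097661695], [0.0, 0.0, 1.0]] [('R', [[0.5513738391923446, -0.8342091068983569, 0.009058444797007549], [-0.4773472732627408, -0.3243723937022621, -0.816653005206306], [0.6841976835410367, 0.4459570788447142, -0.5770578945525038]]), ('t', [-0.6279078947325111, 0.14684078117109775, 0.8568404101913328])]
side [[380.6093207585351, 0.0, 258.1165194695311], [0.0, 380.6093207585351, 182.02049803449813], [0.0, 0.0, 1.0]] [('R', [[-0.9975236710180736, -0.06878760900292961, 0.014655736292875709], [-0.05561238809656878, 0.6438777874977212, -0.7631046173738144], [0.043055638989833306, -0.7620299597881303, -0.6461087774798278]]), ('t', [0.44863281701689384, 0.35621759989703355, 0.7122071890979326])]
wrist [[305.41657154658253, 0.0, 253.5436237596264], [0.0, 305.41657154658253, 187.07237220723135], [0.0, 0.0, 1.0]] [('T_tool_cam', [[0.00035322787615452617, -0.9614602014288538, -0.2749439148234672, 0.06849106859239347], [0.9999998821039886, 0.0004312258031647151, -0.00022324048561342435, 0.0014068646111856653], [0.0003331997527599401, -0.2749438035539139, 0.9614602403975061, -0.1427548550077834], [0.0, 0.0, 0.0, 1.0]])]
```

View pics/scene0.png

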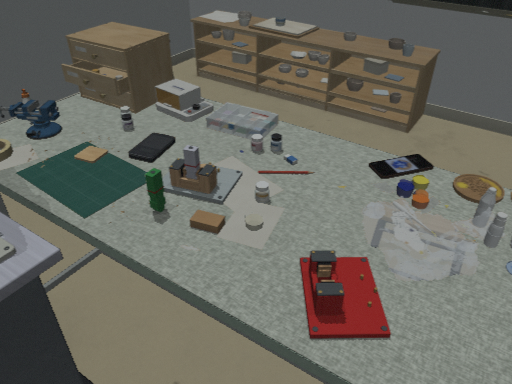

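View pics/side0.png

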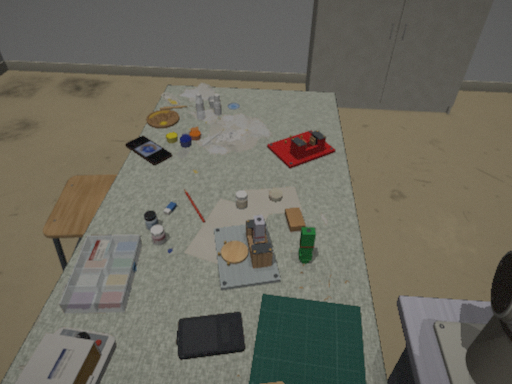

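View pics/wrist0.png

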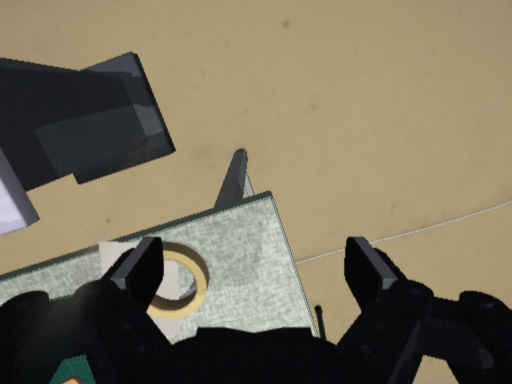

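Candidates are the aluminium block in the wooden/steel jig at scene (192,160) and side (260,228), the green look-alike at scene (156,190) and side (307,244), and the red jig at scene (335,290) and side (303,147). The description matches the first one. I'll check it in close crops.

```bash
python3 - <<'E'
import cv2,numpy as np
a=cv2.imread("pics/scene0.png")[130:240,130:280]; b=cv2.imread("pics/side0.png")[180:300,190:330]
a=cv2.resize(a,(750,550),interpolation=cv2.INTER_CUBIC); b=cv2.resize(b,(700,600),interpolation=cv2.INTER_CUBIC)
cv2.imwrite("pics/cropA.png",a);cv2.imwrite("pics/cropB.png",b)
E
```

```text
(no output)
```

View pics/cropA.png

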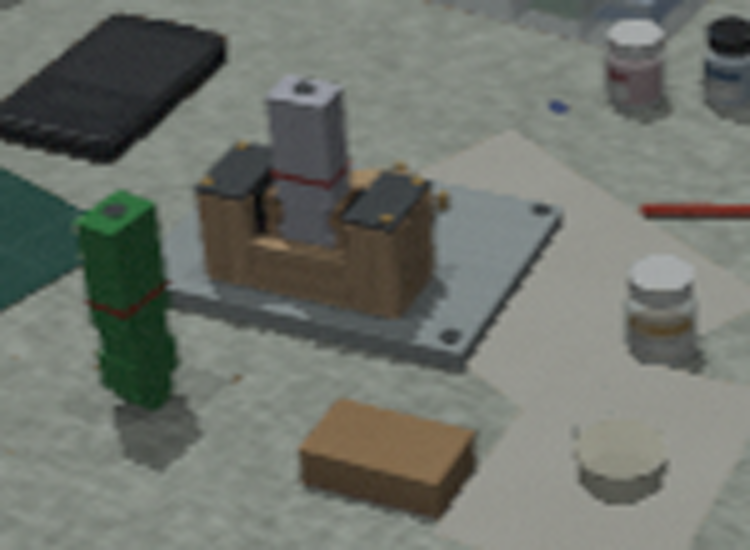

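View pics/cropB.png

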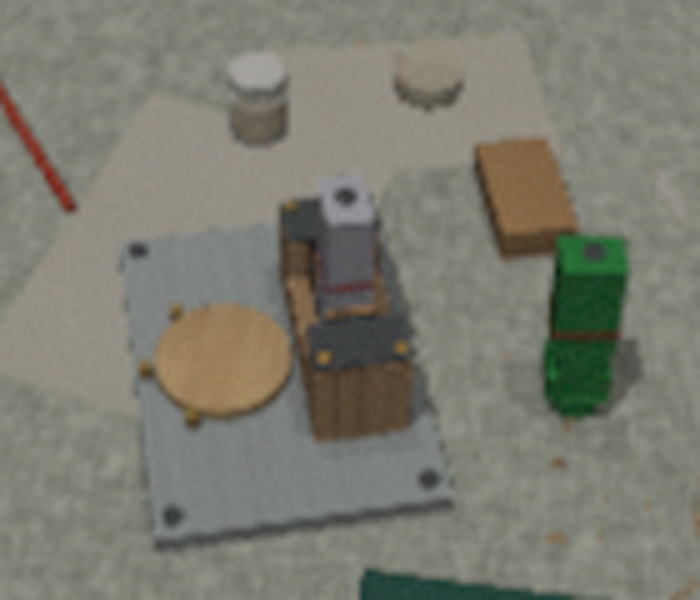

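```bash
cat > h.py <<'E'
import numpy as np, cv2
from workcell import bot, eyes, job
from scipy.spatial.transform import Rotation as Rn
def cam(n):
    o=bot.get_obs(); c=eyes.camera(n)
    if n=="wrist":
        T=np.eye(4);T[:3,:3]=Rn.from_quat(o["tool_rot"]).as_matrix();T[:3,3]=o["eef_pos"]
        W=T@c["T_tool_cam"]; c["R"]=W[:3,:3].T; c["t"]=-W[:3,:3].T@W[:3,3]
    return c
def ray(c,u,v):
    C=-c["R"].T@c["t"]; d=c["R"].T@np.linalg.inv(c["K"])@[u,v,1.]; return C,d/np.linalg.norm(d)
def onz(c,u,v,z):
    C,d=ray(c,u,v); return C+d*(z-C[2])/d[2]
def tri(l):
    A=np.zeros((3,3));b=np.zeros(3)
    for c,u,v in l:
        C,d=ray(c,u,v);P=np.eye(3)-np.outer(d,d);A+=P;b+=P@C
    return np.linalg.solve(A,b)
def proj(c,X):
    x=c["K"]@(c["R"]@np.asarray(X)+c["t"]); return x[:2]/x[2]
E
python3 - <<'E'
from h import *
np.set_printoptions(precision=4,suppress=True)
s=cam("scene");d=cam("side")
top=(s,130+305/5,130+88/5); td=(d,190+345/5,180+196/5)
print("top tri",tri([top,td]), onz(*top,.117),onz(*td,.117))
A=[onz(d,190+u/5,180+v/5,.012) for u,v in [(138,250),(172,516),(429,479)]]
print(A, A[1]-A[0],A[2]-A[1])
print("yaw y",np.degrees(np.arctan2(*(A[1]-A[0])[1::-1]))-90,"x",np.degrees(np.arctan2(*(A[1]-A[2])[1::-1])))
for n,u,v in [("green",90+500,240)]: print(n,onz(d,190+595/5,180+252/5,.105))
B=[onz(s,130+u/5,130+v/5,.012) for u,v in [(542,208),(450,337)]];print(B)
E
```

```text
top tri [ 0.4682 -0.2505  0.1144] [ 0.4678 -0.2533  0.117 ] [ 0.4665 -0.2462  0.117 ]
[array([ 0.5731, -0.3017,  0.012 ]), array([ 0.5345, -0.1464,  0.012 ]), array([ 0.4221, -0.175 ,  0.012 ])] [-0.0385  0.1553  0.    ] [-0.1124 -0.0286  0.    ]
yaw y 13.937733308052074 x 14.25866631947058
green [ 0.3552 -0.2329  0.105 ]
[array([ 0.5762, -0.308 ,  0.012 ]), array([ 0.4617, -0.3369,  0.012 ])]
```

Crops confirm it: grey aluminium block with a red line, in a wooden housing on a steel base with the blank in its nest. The head is near (0.4675, -0.251) and the jig yaw is about 14°. Next I move to a hover above it.

```bash
python3 -m crank '{"dr":[[0,0,-0.1],[0,0,-0.2],[0,0,-0.3],[0,0,-0.4],[0,0,-0.5],[0,0,-0.565],[0,0,-0.565],[0,0,-0.565],[0,0,-0.565],[0,0,-0.565]],"travel":[[-0.037,-0.042,0],[-0.074,-0.084,0],[-0.111,-0.126,0],[-0.148,-0.168,0],[-0.185,-0.210,0],[-0.222,-0.252,0],[-0.259,-0.294,0],[-0.296,-0.336,0],[-0.333,-0.378,0],[-0.37,-0.42,0]],"hand":[0.085,0.085,0.085,0.085,0.085,0.085,0.085,0.085,0.085,0.085]}'
python3 -c "
from h import *
o=bot.get_obs();print(o['joint_pos'],o['eef_pos'],o['tool_rot'])
R=Rn.from_quat(o['tool_rot']).as_matrix();print(R)
print(R.T@(np.array([.4675,-.251,.23])-o['eef_pos']))"
```

```text
clock: 1.5
eef_pos: [0.3769, -0.0419, 0.2316]
tool_rot: [-0.123, 0.992, 0.0, 0.001]
ft_force: [0.9, 0.6, 0.3]
grip_width: 0.0849
[-1.10883322e-01 -7.28789287e-04 -2.72955306e-01  1.29746971e+00
  2.93801804e-04 -3.56732051e-01] [ 0.37690455 -0.04187484  0.23156721] [-1.22615086e-01  9.92454138e-01  1.54664560e-05  5.69118527e-04]
[[-9.69930434e-01 -2.43379716e-01  1.12585523e-03]
 [-2.43379681e-01  9.69931081e-01  1.70264531e-04]
 [-1.13344092e-03 -1.08865538e-04 -9.99999352e-01]]
[-0.03697269 -0.22488592  0.0016336 ]
```

```bash
python3 -m crank '{"dr":[[0,0,0],[0,0,0],[0,0,0],[0,0,0],[0,0,0],[0,0,0],[0,0,0]],"travel":[[-0.009,-0.045,0],[-0.018,-0.09,0],[-0.027,-0.135,0],[-0.035,-0.18,0],[-0.037,-0.225,0],[-0.037,-0.225,0],[-0.037,-0.225,0]],"hand":[0.085,0.085,0.085,0.085,0.085,0.085,0.085]}'
python3 -c "
from h import *
c=cam('wrist');cv2.imwrite('pics/w1.png',c['color'][:,:,::-1]);print(proj(c,[.4675,-.251,.117]))
c=cam('side');cv2.imwrite('pics/s1.png',c['color'][:,:,::-1])"
```

```text
clock: 2.38
eef_pos: [0.4666, -0.2488, 0.2309]
tool_rot: [-0.123, 0.992, 0.001, -0.001]
ft_force: [0.5, -0.1, -1.4]
grip_width: 0.0847
[250.12214576 181.54740797]
```

View pics/w1.png

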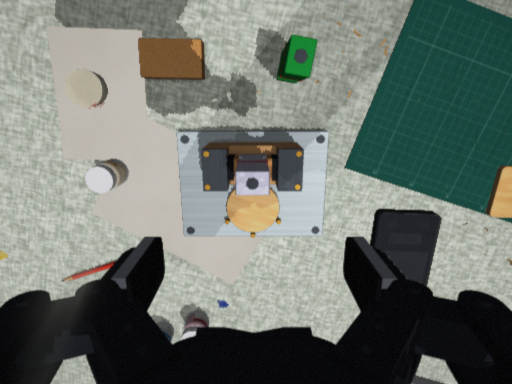

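Wrist view: the jig is square in the image. The head hole is at about (252,183), the cover plates at (216,170) and (290,170), and the green block is well clear at (298,58).

```bash
python3 - <<'E'
from h import *
np.set_printoptions(precision=4,suppress=True)
c=cam("wrist")
g=c["color"][:,:,::-1]
z=cv2.resize(g[120:250,170:340],(680,520),interpolation=cv2.INTER_CUBIC);cv2.imwrite("pics/w1c.png",z)
gray=cv2.cvtColor(g,cv2.COLOR_BGR2GRAY)
# hole
def dark(u,v,r,z):
    p=255.-gray[v-r:v+r+1,u-r:u+r+1].astype(float); p=np.clip(p-(np.median(p)+30),0,None)
    yy,xx=np.mgrid[v-r:v+r+1,u-r:u+r+1]; m=(p*xx).sum()/p.sum(),(p*yy).sum()/p.sum()
    return m,onz(c,*m,z)
h=dark(252,183,9,.117);print("hole",h)
S=[dark(u,v,6,.012) for u,v in [(184,140),(323,139),(190,230),(316,230)]]
for s in S:print(s)
P=[s[1] for s in S]
for a,b in[(1,0),(3,2)]:
    w=P[a]-P[b];print("yaw",np.degrees(np.arctan2(w[1],w[0]))-90,np.linalg.norm(w))
for a,b in[(2,0),(3,1)]:
    w=P[a]-P[b];print("yaw",np.degrees(np.arctan2(w[1],w[0])),np.linalg.norm(w))
print("screw mean",np.mean(P,0))
print(bot.get_obs()['eef_pos'])
E
```

```text
hole ((np.float64(251.36607048364905), np.float64(182.52608741665784)), array([ 0.4685, -0.2492,  0.117 ]))
((np.float64(184.051809424629), np.float64(138.52252017703722)), array([ 0.4634, -0.333 ,  0.012 ]))
((np.float64(319.9184426229508), np.float64(138.39795081967213)), array([ 0.424 , -0.1776,  0.012 ]))
((np.float64(189.77932330827068), np.float64(229.3906015037594)), array([ 0.5759, -0.3044,  0.012 ]))
((np.float64(314.4173721015826), np.float64(229.25138019874862)), array([ 0.5365, -0.1493,  0.012 ]))
yaw 14.233448129829398 0.16025740354139056
yaw 14.241816808161431 0.16001486644918478
yaw 14.23535348356971 0.11605041842596883
yaw 14.115584979927462 0.11602729192589557
screw mean [ 0.4999 -0.2411  0.012 ]
[ 0.4669 -0.2481  0.2315]
```

View pics/w1c.png

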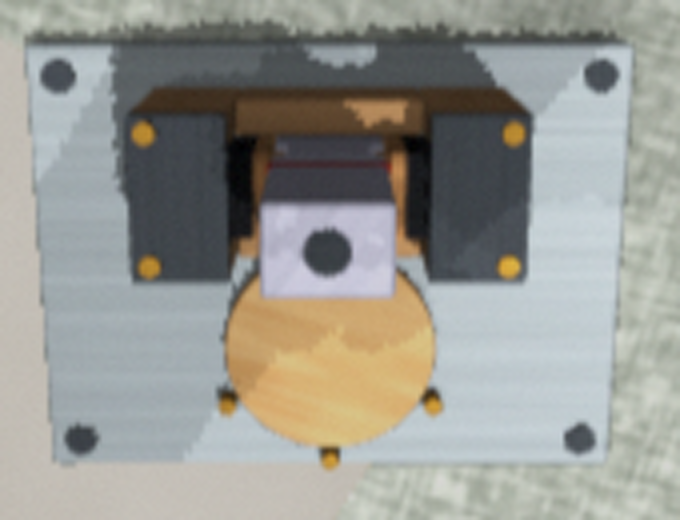

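The screws' centroid gives the jig origin at (0.4684,-0.2491), which agrees with the hole at (0.4685,-0.2492). Yaw is 14.2°. Descending partway, then checking.

```bash
python3 -m crank '{"dr":[[0,0,-0.001],[0,0,-0.001],[0,0,-0.001],[0,0,-0.001],[0,0,-0.001]],"travel":[[-0.001,-0.001,0.03],[-0.0013,-0.0015,0.06],[-0.0013,-0.0015,0.09],[-0.0013,-0.0015,0.095],[-0.0013,-0.0015,0.095]],"hand":[0.06,0.06,0.06,0.06,0.06]}'
python3 -c "
from h import *
c=cam('wrist');cv2.imwrite('pics/w2.png',c['color'][:,:,::-1])
np.set_printoptions(precision=4,suppress=True)
for i in range(3):
  o=bot.get_obs();R=Rn.from_quat(o['tool_rot']).as_matrix();print(o['eef_pos'],R[:,1],R[:,2],R.T@(np.array([.4684,-.2492,.078])-o['eef_pos']));eyes.camera('wrist')"
```

```text
clock: 3.15
eef_pos: [0.469, -0.2499, 0.137]
tool_rot: [-0.124, 0.992, -0.0, 0.0]
ft_force: [0.2, 0.1, 0.5]
grip_width: 0.0601
[ 0.4695 -0.2503  0.1377] [-0.2453  0.9694 -0.0014] [ 0.0018 -0.001  -1.    ] [0.0009 0.0014 0.0597]
[ 0.4698 -0.2505  0.1379] [-0.2451  0.9695 -0.0019] [ 0.0024 -0.0013 -1.    ] [0.0011 0.0017 0.0599]
[ 0.4698 -0.2507  0.138 ] [-0.245   0.9695 -0.002 ] [ 0.0027 -0.0014 -1.    ] [0.0011 0.0019 0.06  ]
```

View pics/w2.png

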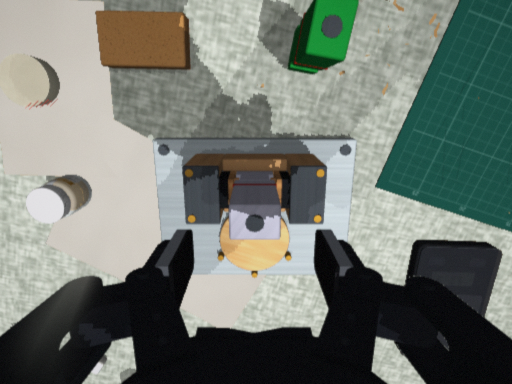

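The open fingers straddle the head: hole at (255,222), fingers at (185,250) and (325,250). Continuing down.

```bash
python3 -m crank '{"dr":[[0,0,0],[0,0,0],[0,0,0],[0,0,0],[0,0,0],[0,0,0]],"travel":[[0.001,0.0017,0.015],[0.001,0.0017,0.03],[0.001,0.0017,0.045],[0.001,0.0017,0.060],[0.001,0.0017,0.060],[0.001,0.0017,0.060]],"hand":[0.06,0.06,0.06,0.06,0.06,0.06]}'
python3 -c "
from h import *
c=cam('wrist');cv2.imwrite('pics/w3.png',c['color'][:,:,::-1])
np.set_printoptions(precision=4,suppress=True)
for i in range(2):
  o=bot.get_obs();R=Rn.from_quat(o['tool_rot']).as_matrix();print(o['eef_pos'],o['ft_force'],R[:,1],R[:,2],R.T@(np.array([.4684,-.2492,.078])-o['eef_pos']));c=cam('side')
cv2.imwrite('pics/s3.png',cv2.resize(c['color'][170:300,170:340,::-1],(680,520)))"
```

```text
clock: 4.1
eef_pos: [0.4676, -0.249, 0.0764]
tool_rot: [-0.123, 0.992, -0.0, 0.0]
ft_force: [-0.2, -0.2, -0.1]
grip_width: 0.06
[ 0.4678 -0.2492  0.0767] [ 0.4876 -0.9537  0.0087] [-0.2447  0.9696 -0.0006] [ 0.0008 -0.0004 -1.    ] [-0.0005 -0.0002 -0.0013]
[ 0.4679 -0.2492  0.0769] [-0.1561 -0.2746  0.2437] [-0.2447  0.9696 -0.0009] [ 0.0011 -0.0006 -1.    ] [-0.0005 -0.0001 -0.0011]
```

View pics/w3.png

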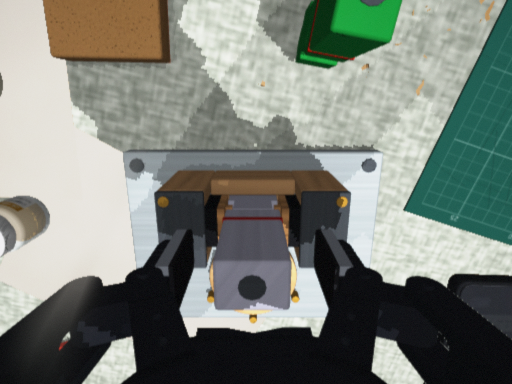

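View pics/s3.png

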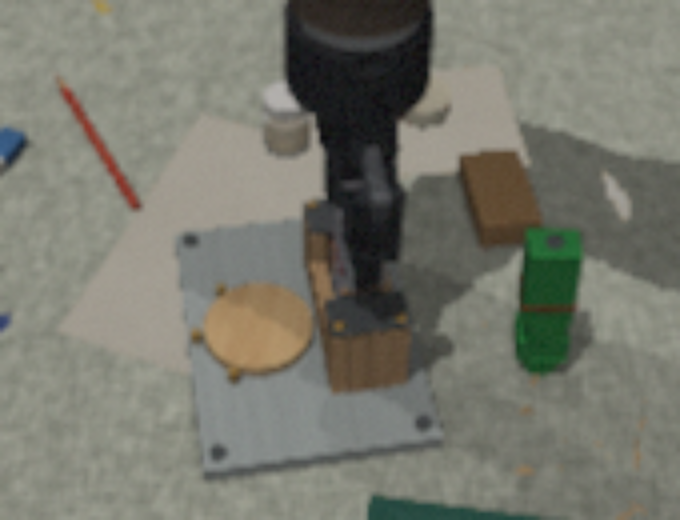

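In position, straddling the head at TCP z 0.077. Closing now.

```bash
python3 -m crank '{"dr":[[0,0,0],[0,0,0],[0,0,0],[0,0,0],[0,0,0],[0,0,0],[0,0,0],[0,0,0]],"travel":[[0,0,0],[0,0,0],[0,0,0],[0,0,0],[0,0,0],[0,0,0],[0,0,0],[0,0,0]],"hand":[0.045,0.035,0.03,0.025,0.02,0.02,0.02,0.02]}'
python3 -c "
from h import *
np.set_printoptions(precision=4,suppress=True)
c=cam('wrist');cv2.imwrite('pics/w4.png',c['color'][:,:,::-1])
for i in range(2):
  o=bot.get_obs();R=Rn.from_quat(o['tool_rot']).as_matrix();print(o['eef_pos'],o['ft_force'],o['ft_torque'],o['grip_width'],R[:,1],R[:,2]);eyes.camera('side')"
```

```text
clock: 5.25
eef_pos: [0.4676, -0.2492, 0.0766]
tool_rot: [-0.123, 0.992, -0.0, 0.0]
ft_force: [-0.1, -1.2, 3.7]
grip_width: 0.0296
[ 0.4676 -0.2492  0.0766] [-0.7897 -1.3793  4.5477] [-0.3172  0.1449  0.0207] 0.02949682720683127 [-0.2447  0.9696 -0.0007] [ 0.0005 -0.0006 -1.    ]
[ 0.4676 -0.2492  0.0766] [-0.0724 -1.1884  4.9997] [-0.3703  0.1849  0.0011] 0.029364464624453423 [-0.2446  0.9696 -0.0007] [ 0.0005 -0.0006 -1.    ]
```

View pics/w4.png

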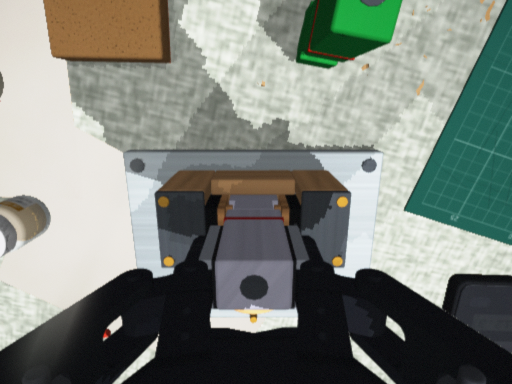

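Held, opening 29.4 mm. Rocking about the foot axis, 55 mm beyond the TCP, towards +y.

```bash
python3 -m crank '{"dr":[[0.02,0,0],[0.04,0,0],[0.06,0,0],[0.08,0,0],[0.1,0,0],[0.12,0,0],[0.12,0,0],[0.12,0,0]],"travel":[[0,0.0011,0],[0,0.0022,0],[0,0.0033,0.0001],[0,0.0044,0.0002],[0,0.0055,0.0003],[0,0.0066,0.0004],[0,0.0066,0.0004],[0,0.0066,0.0004]],"hand":[0.02,0.02,0.02,0.02,0.02,0.02,0.02,0.02]}'
python3 -c "
from h import *
np.set_printoptions(precision=4,suppress=True)
c=cam('wrist');cv2.imwrite('pics/w5.png',c['color'][:,:,::-1])
o=bot.get_obs();R=Rn.from_quat(o['tool_rot']).as_matrix();print(o['eef_pos'],o['ft_force'],o['ft_torque'],o['grip_width'],R[:,2],'lean',np.arccos(-R[2,2]));c=cam('side')
cv2.imwrite('pics/s5.png',cv2.resize(c['color'][170:300,170:340,::-1],(680,520)))"
```

```text
clock: 6.4
eef_pos: [0.4665, -0.2436, 0.0763]
tool_rot: [-0.123, 0.991, -0.061, 0.008]
ft_force: [1.5, -5.2, 1.9]
grip_width: 0.0293
[ 0.4665 -0.2436  0.0763] [ 1.4163 -5.0873  1.3334] [-1.1042 -0.2585  0.0455] 0.029502329527605863 [ 0.0308 -0.119  -0.9924] lean 0.12324942914617248
```

View pics/w5.png

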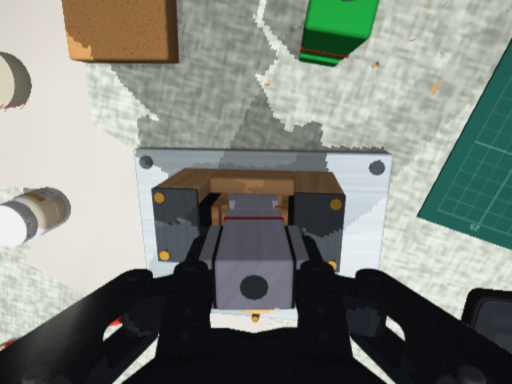

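View pics/s5.png

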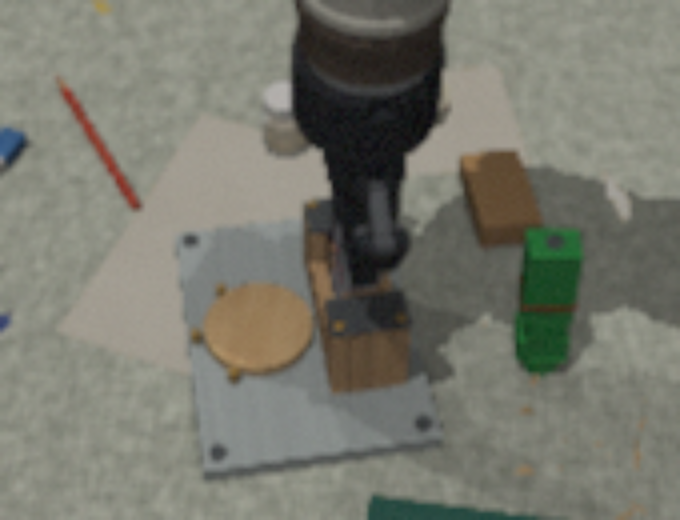

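Lean is 0.123 rad with about 5 N, and the jig has not moved. Going on to about 0.168.

```bash
python3 -m crank '{"dr":[[0.015,0,0],[0.03,0,0],[0.045,0,0],[0.045,0,0],[0.045,0,0]],"travel":[[0,0.0009,0],[0,0.0018,0],[0,0.0027,0],[0,0.0027,0],[0,0.0027,0]],"hand":[0.02,0.02,0.02,0.02,0.02]}'
python3 -c "
from h import *
np.set_printoptions(precision=4,suppress=True)
c=cam('wrist');cv2.imwrite('pics/w6.png',cv2.resize(c['color'][150:310,130:380,::-1],(750,480)))
o=bot.get_obs();R=Rn.from_quat(o['tool_rot']).as_matrix();print(o['eef_pos'],o['ft_force'],o['ft_torque'],o['grip_width'],R[:,2],'lean',np.arccos(-R[2,2]))"
```

```text
clock: 7.12
eef_pos: [0.466, -0.2411, 0.0761]
tool_rot: [-0.123, 0.989, -0.084, 0.011]
ft_force: [1.2, -5.6, 3.5]
grip_width: 0.0291
[ 0.466  -0.2411  0.0761] [ 1.4425 -5.6423  1.4652] [-1.0948 -0.2607  0.0213] 0.029362299605277666 [ 0.0419 -0.1625 -0.9858] lean 0.16861759620735334
```

View pics/w6.png

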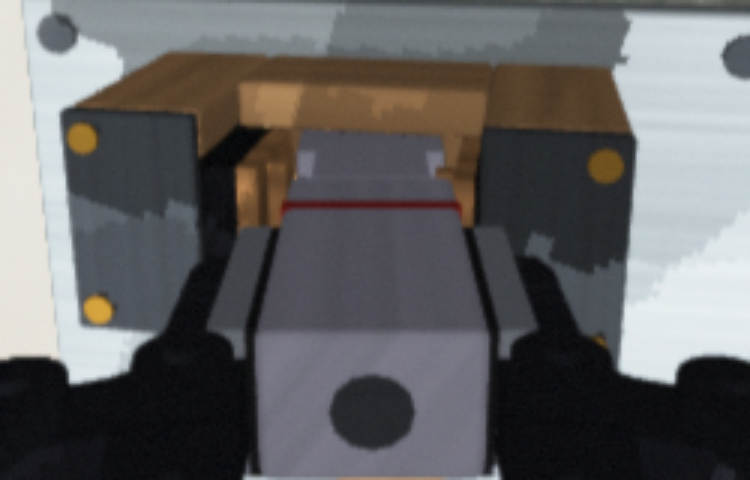

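Towards +y the right-hand (cheek_left) cork has gone back under its cover. Lean is 0.169. Rocking to the other side.

```bash
python3 -m crank '{"dr":[[-0.04,0,0],[-0.08,0,0],[-0.12,0,0],[-0.16,0,0],[-0.2,0,0],[-0.24,0,0],[-0.28,0,0],[-0.31,0,0],[-0.335,0,0],[-0.335,0,0]],"travel":[[0,-0.0022,0],[0,-0.0044,0.0002],[0,-0.0066,0.0004],[0,-0.0088,0.0007],[0,-0.0109,0.0011],[0,-0.0131,0.0016],[0,-0.0152,0.0021],[0,-0.0168,0.0026],[0,-0.0181,0.0031],[0,-0.0181,0.0031]],"hand":[0.02,0.02,0.02,0.02,0.02,0.02,0.02,0.02,0.02,0.02]}'
python3 -c "
from h import *
np.set_printoptions(precision=4,suppress=True)
c=cam('wrist');cv2.imwrite('pics/w7.png',cv2.resize(c['color'][150:310,130:380,::-1],(750,480)))
for i in range(2):
  o=bot.get_obs();R=Rn.from_quat(o['tool_rot']).as_matrix();print(o['eef_pos'],o['ft_force'],o['ft_torque'],o['grip_width'],R[:,2],'lean',np.arccos(-R[2,2]));c=cam('side')
cv2.imwrite('pics/s7.png',cv2.resize(c['color'][170:300,170:340,::-1],(680,520)))"
```

```text
clock: 8.43
eef_pos: [0.4699, -0.2568, 0.0758]
tool_rot: [-0.123, 0.989, 0.085, -0.01]
ft_force: [0.0, 0.1, 6.3]
grip_width: 0.0295
[ 0.4699 -0.2568  0.0758] [ 0.3315 -0.0814  6.3747] [ 0.0713  0.0631 -0.0243] 0.029120326116566578 [-0.0407  0.1661 -0.9853] lean 0.17187734566720364
[ 0.4699 -0.2568  0.0758] [0.3303 0.0108 6.2571] [ 0.003   0.0579 -0.0082] 0.029373723837160345 [-0.0407  0.1659 -0.9853] lean 0.17162097203132748
```

View pics/w7.png

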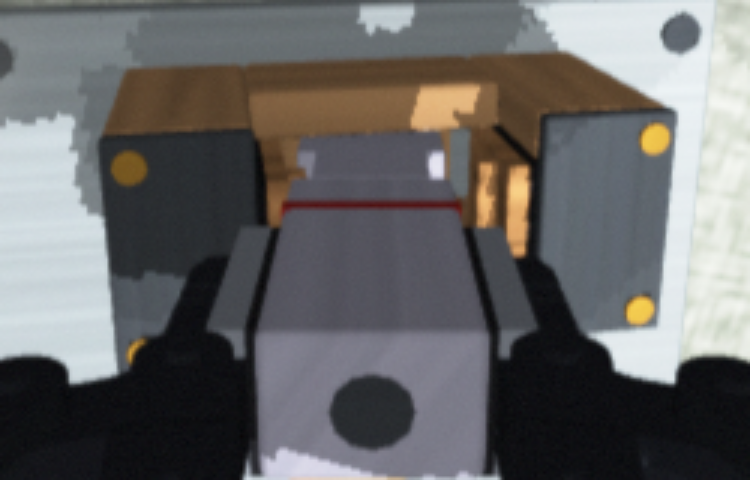

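View pics/s7.png

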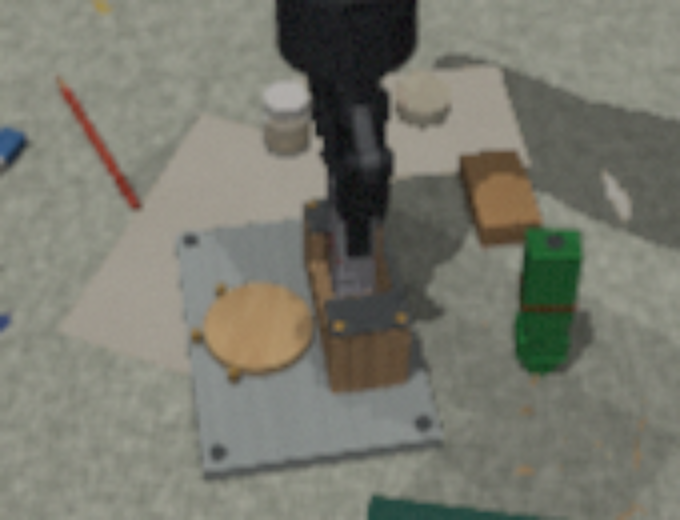

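Lean is now 0.171 the other way, and the near-cover cheek has gone back. Lateral force is low and TCP travel was about 1.4 mm short, so I'll nudge a little further to be sure.

```bash
python3 -m crank '{"dr":[[-0.005,0,0],[-0.01,0,0],[-0.01,0,0],[-0.01,0,0]],"travel":[[0,-0.0007,0],[0,-0.0014,0],[0,-0.0018,0],[0,-0.0018,0]],"hand":[0.02,0.02,0.02,0.02]}'
python3 -c "
from h import *
np.set_printoptions(precision=4,suppress=True)
for i in range(2):
  o=bot.get_obs();R=Rn.from_quat(o['tool_rot']).as_matrix();print(o['eef_pos'],o['ft_force'],o['ft_torque'],o['grip_width'],R[:,2],'lean',np.arccos(-R[2,2]));c=cam('wrist')
cv2.imwrite('pics/w8.png',cv2.resize(c['color'][150:310,130:380,::-1],(750,480)))"
```

```text
clock: 9.07
eef_pos: [0.47, -0.2575, 0.0757]
tool_rot: [-0.123, 0.988, 0.091, -0.011]
ft_force: [-0.6, 2.3, 7.5]
grip_width: 0.0296
[ 0.47   -0.2575  0.0757] [-0.5545  2.3228  7.5255] [ 0.5321  0.1253 -0.0017] 0.02955719218938903 [-0.0436  0.177  -0.9832] lean 0.18334221047945184
[ 0.47   -0.2575  0.0757] [-1.0611  1.0999  8.1196] [0.5466 0.1391 0.0276] 0.029216890184787663 [-0.0436  0.1769 -0.9833] lean 0.18325681790800177
```

View pics/w8.png

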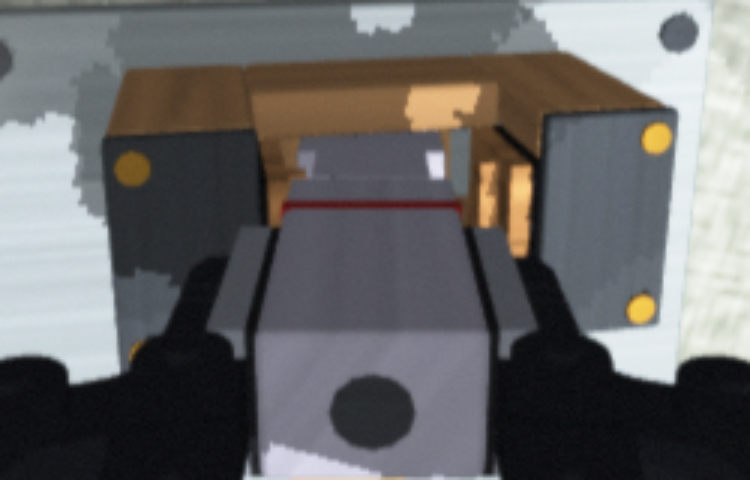

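Good, 0.183 rad with the cheek loaded. Returning upright and inspecting before drawing.

```bash
python3 -m crank '{"dr":[[0.04,0,0],[0.08,0,0],[0.12,0,0],[0.15,0,0],[0.18,0,0],[0.18,0,0],[0.18,0,0]],"travel":[[0,0.0026,0.0001],[0,0.0051,0.0002],[0,0.0076,0.0004],[0,0.0096,0.0006],[0,0.0115,0.0009],[0,0.0115,0.0009],[0,0.0115,0.0009]],"hand":[0.02,0.02,0.02,0.02,0.02,0.02,0.02]}'
python3 -c "
from h import *
np.set_printoptions(precision=4,suppress=True)
for i in range(2):
  o=bot.get_obs();R=Rn.from_quat(o['tool_rot']).as_matrix();print(o['eef_pos'],o['ft_force'],o['ft_torque'],o['grip_width'],R[:,2],'lean',np.arccos(-R[2,2]));c=cam('wrist')
cv2.imwrite('pics/w9.png',cv2.resize(c['color'][150:310,130:380,::-1],(750,480)))"
```

```text
clock: 10.05
eef_pos: [0.4675, -0.2478, 0.0766]
tool_rot: [-0.123, 0.992, 0.001, 0.0]
ft_force: [0.4, 1.2, 5.8]
grip_width: 0.0292
[ 0.4675 -0.2478  0.0766] [0.354  1.2352 5.841 ] [ 0.2567 -0.1071 -0.0136] 0.029216433481453696 [ 0.0006  0.0014 -1.    ] lean 0.00150539550496386
[ 0.4675 -0.2479  0.0766] [0.1903 0.3243 6.1456] [ 0.231  -0.005  -0.0232] 0.029502925142617542 [ 0.0006  0.0016 -1.    ] lean 0.0017293038578874485
```

View pics/w9.png

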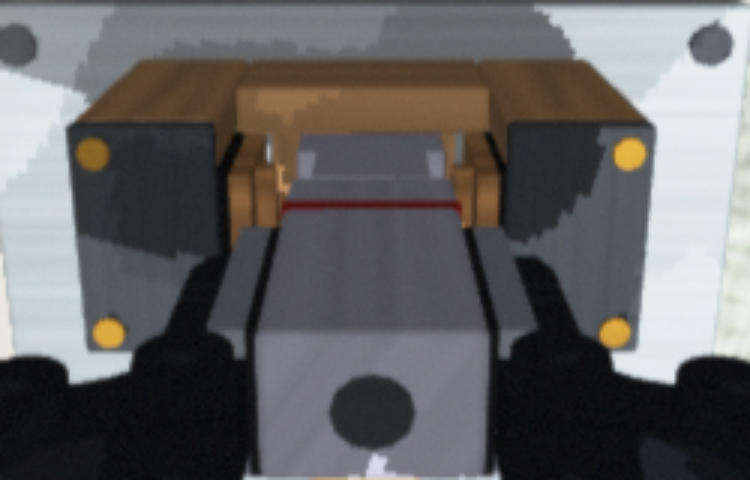

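The block is upright, both cheeks are back with even gaps (about 265 and 460), and the jig is flat. Drawing up the first 15 mm gently.

```bash
python3 -m crank '{"dr":[[0,0,0],[0,0,0],[0,0,0],[0,0,0],[0,0,0],[0,0,0]],"travel":[[0,-0.0006,-0.002],[0,-0.001,-0.004],[0,-0.001,-0.007],[0,-0.001,-0.011],[0,-0.001,-0.015],[0,-0.001,-0.015]],"hand":[0.02,0.02,0.02,0.02,0.02,0.02]}'
python3 -c "
from h import *
np.set_printoptions(precision=4,suppress=True)
for i in range(2):
  o=bot.get_obs();R=Rn.from_quat(o['tool_rot']).as_matrix();print(o['eef_pos'],o['ft_force'],o['ft_torque'],o['grip_width'],R[:,2],'lean',np.arccos(-R[2,2]));c=cam('side')
cv2.imwrite('pics/s9.png',cv2.resize(c['color'][170:300,170:340,::-1],(680,520)))"
```

```text
clock: 10.9
eef_pos: [0.4679, -0.2495, 0.0919]
tool_rot: [-0.123, 0.992, -0.0, 0.0]
ft_force: [-0.1, 0.3, -1.1]
grip_width: 0.0291
[ 0.4679 -0.2495  0.0919] [-0.131   0.305  -1.1369] [-0.0149  0.014   0.0096] 0.0291456299715566 [ 0.001  -0.0005 -1.    ] lean 0.0010922990109728378
[ 0.4677 -0.2494  0.0917] [ 0.3468 -0.4813 -2.1094] [-0.0385 -0.0556  0.0758] 0.029342745034591416 [ 0.0006 -0.0003 -1.    ] lean 0.0006455349337632668
```

View pics/s9.png

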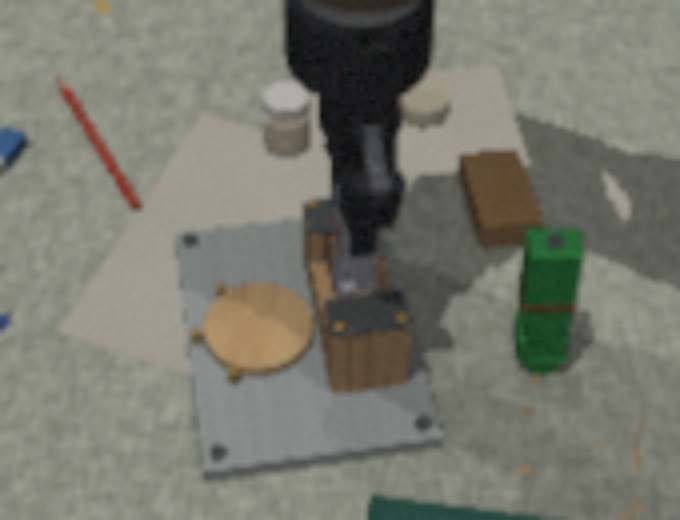

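The tool carries only the block's own weight (about 1.6 N) and the jig has not moved. Drawing up the remaining 60 mm.

```bash
python3 -m crank '{"dr":[[0,0,0],[0,0,0],[0,0,0],[0,0,0],[0,0,0],[0,0,0],[0,0,0],[0,0,0],[0,0,0],[0,0,0]],"travel":[[0,0,-0.006],[0,0,-0.014],[0,0,-0.022],[0,0,-0.030],[0,0,-0.038],[0,0,-0.046],[0,0,-0.053],[0,0,-0.058],[0,0,-0.060],[0,0,-0.060]],"hand":[0.02,0.02,0.02,0.02,0.02,0.02,0.02,0.02,0.02,0.02]}'
python3 -m crank '{"dr":[[0,0,0],[0,0,0],[0,0,0],[0,0,0]],"travel":[[0,0,0],[0,0,0],[0,0,0],[0,0,0]],"hand":[0.02,0.02,0.02,0.02]}'
python3 -c "
from h import *
np.set_printoptions(precision=4,suppress=True)
for i in range(2):
  o=bot.get_obs();R=Rn.from_quat(o['tool_rot']).as_matrix();print(o['eef_pos'],o['ft_force'],o['grip_width'],'lean',np.arccos(-R[2,2]));c=cam('side');s=cam('scene')
a=cv2.resize(c['color'][150:300,190:340,::-1],(400,400));b=cv2.resize(s['color'][90:240,120:270,::-1],(400,400))
cv2.imwrite('pics/s10.png',np.hstack([a,b]))"
```

```text
clock: 12.25
eef_pos: [0.4675, -0.2493, 0.1513]
tool_rot: [-0.123, 0.992, 0.0, -0.0]
ft_force: [-0.1, 0.2, -1.3]
grip_width: 0.0292
clock: 12.75
eef_pos: [0.4675, -0.2493, 0.1513]
tool_rot: [-0.123, 0.992, 0.0, -0.0]
ft_force: [0.8, -0.1, -1.2]
grip_width: 0.0294
[ 0.4675 -0.2493  0.1513] [ 0.789  -0.1137 -1.1749] 0.029356444928285062 lean 5.380841288820934e-05
[ 0.4675 -0.2493  0.1513] [-0.0747 -0.2361 -1.3187] 0.029380499975754898 lean 3.419295400778162e-05
```

View pics/s10.png

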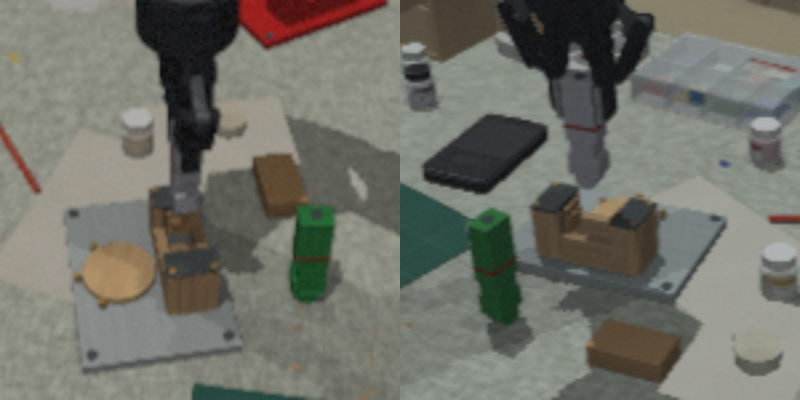

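The block hangs upright about 21 mm over the open slot. The jig, blank and bystanders are unchanged. Handing in.

```bash
python3 -c "
from workcell import job
print(job.job_done())"
```

```text
the job is handed in; nothing more can be done
None
```

The block is out of its slot, and I handed the job in at about 13 s while still holding it. No verdict was reported.

I gripped it by the y faces of its head. I rocked it about its foot to +0.169 rad and then −0.183 rad, brought it upright, and drew it straight up 75 mm.

**Last checks:**
- **Grip and pose:** the opening was 29.4 mm, the tool was within 0.001 rad of vertical and still, and the load was about 1.3 N, roughly the block's own weight.
- **Height:** the foot was about 21 mm above the cover plates, centred over the slot to about 1 mm by TCP position.
- **Surroundings:** in the pictures the jig was flat and not visibly moved, with the blank in its nest and the jar, beaker, cork block and green look-alike untouched.

**Disagreement:** on the second rock the first reading showed almost no lateral force and about 1.4 mm too little travel. I pushed slightly further; the lateral force then read only 1–2 N, but the picture showed both cheeks back with even gaps. Cheek travel was judged from pictures and lean, not measured directly.

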